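Set a hotplate stirrer for a cold stir

ROBOT

A 6-joint arm with a two-finger parallel gripper is mounted at the origin on the work surface. World frame = base frame: x ahead of the robot, y to its left, z up, the work surface at z = 0. Lengths are in m, angles in degrees, forces in N, time in s.
With the tool pointing down it reaches from about 0.25 to 0.725 m from the base axis. Payload 9.7 kg.
Tool frame: the origin (TCP) lies midway between the tips of the shut fingers; the grasp point (between the pads) lies 19 mm behind it; y points along the fingers, x is the direction in which the jaws open and shut, and the axes are right-handed (so a half turn about y gives the same grasp; the last joint's range is limited). The gripper opens to 85 mm and grips with 20 to 120 N. Pads are 22 mm wide; open, the fingers measure 114 mm over their backs; the gripper's body (76 mm by 85 mm) begins 54 mm behind the grasp point. The pads swing forward as they close: fully open they stand 13 mm farther back than shut.
Start: joints at [70.187, 4.979, 10.078, 95.1, 0, 90], TCP at [0.186, 0.517, 0.231] pointing down, gripper open.
Joint ranges: [-179.16, 179.16], [-48.56, 103.87], [-65.8, 70.77], [-126.05, 130.52], [-82.76, 87.17], [-180, 180]. Speed limits (degrees/s): [127.2, 127.2, 147.25, 180, 180, 180].

INTERFACE

Orientations are given as [roll, pitch, yaw] about the fixed x, y, z axes, in that order (R = Rz(yaw) Ry(pitch) Rx(roll)).
In Python, from workcell import get_obs, camera, job_done gives the robot as it stands.
- The arm moves only by the tool play_rows, never from a script. Its argument "moves" is a list of rows, each a list of 3 entries, a list of its own where there are three numbers: the turn, a rotation vector about the tool's x, y, z in degrees, then the shift along the tool's x, y, z in m, then the opening in per cent of the stroke, from 0 (shut) to 100 (fully open). A call has exactly 5 rows; each row is the pose to reach, as a shift and turn from the pose commanded when the call began, along the tool's axes at that moment; what a row does not reach only later rows make up. A row lasts 1/10 s, in which the tool goes at most 50 mm and 8.59 degrees, less where a joint would pass 70% of its speed; a pose out of reach is approached as far as the arm can. A call with a gripper value outside its range is refused whole. The fingers move at their own pace and stop on an object; "grip_force" is the grip in N (left out, the last holds). Time passes only in rows, so rows that repeat a pose let the fingers close, or fill a call up. It gives the time, the measured TCP pose, the force and the opening at its end, in the units of the state.
- get_obs(): the state, without advancing time (a new reading comes with each control period).
- camera(name): name is "scene" or "top"; returns a dict with "img" (480x640x3 uint8, red, green, blue), "fov_y" (degrees; the focal length in pixels is half the picture's height over the tangent of half this angle, whatever the lens; pixels are square), "cx", "cy" (the principal point, pixels), "world_from_camera" (4x4, takes a point from camera to world coordinates). Camera axes: x right, y up, looking along -z (the intrinsics and any distortion apply to the point x, -y, -z); pixel columns grow to the right and rows downward; lengths in m; the calibration is good to about 2 mm. A picture is of the moment at which its call begins. There is no depth.
- job_done(): hands the job in, once; it reports no verdict.
The state is a dict: "time": time; "q": joint angles; "qd": joint speeds; "joint_efforts": joint torques, N m; "ee_pos": TCP position; "tcp_rot": TCP orientation; "wrist_force": force on the tool from outside, world axes, zero at the start; "torque": the same for the moment, N m; "opening": finger opening in m.
Only numpy, scipy, OpenCV 4.12 (cv2) and the standard library are available. Lean on these libraries where they do the work, as an engineer would, in place of code of your own. Each camera call takes 0.05 s, during which the arm holds its last target.

TASK

Set the hotplate stirrer for a cold stir: turn its left dial as seen from the robot (heating) anticlockwise all the way back to its zero line, and turn its right dial (stirring) clockwise until the white index mark lines up with the fourth line after its zero line, the short line just before the long middle one. Push the dials' grip bars round with the fingertips, without gripping them, and leave the jar on the plate and the mug and vial beside the machine standing where they are.

Things in the scene. Friction and masses are not known exactly. Their poses are not given: they have to be found in the camera images.
- hotplate: the hotplate stirrer, white and grey, fixed, 230 mm wide, 300 deep. Origin: centre of its underside, on the bench; x points to its back (away from the robot), y to its left, z up. At the back a white 180 mm square heating plate, its top 105 mm up; plate and case begin 35 mm in front of the origin. In front of that the control panel slopes down to the robot, 160 mm in front of the origin at its lower edge
- panel_mid (a point): middle of the flat light grey control panel (125 mm deep, 230 wide), on its surface, 60 mm above the bench. x points up the slope (12 degrees, 0.209 rad), y to the left, z square out of the panel. The dials' axes meet the panel 6 mm down the slope (x = -6) and 58 mm left (heating) and right (stirring). Between them a power rocker and a lamp, 5 mm high at most
- heat_line0 (a point): inner end of the heating dial's zero line, on the panel, 30 mm from the dial's axis, lower left of it. Each dial has 11 printed black lines from 30 mm outwards, 27 degrees apart clockwise from zero: lines 0, 5 (straight up the slope) and 10 are long (11 mm), the others short (6.5 mm). Same axes as the panel's
- stir_line0 (a point): inner end of the stirring dial's zero line, lower left of that dial (135 degrees anticlockwise from straight up the slope), 30 mm from its axis; same axes as the panel's
- stir_line4 (a point): inner end of the stirring dial's fourth line after zero, the target, 30 mm from the dial's axis, 27 degrees anticlockwise from straight up the slope; same axes as the panel's
- heat_dial_top (a point): middle of the top of the left (heating) dial, on its turning axis, 26 mm above the panel. Black knob: round skirt 54 mm across, 10 mm high; on it an upright grip bar 50 mm long (25 mm each way from the axis), 10 wide, 16 high. z is the turning axis, square out of the panel; x runs along the bar to the pointer end (white index line on that half of the bar). Turns with the dial
- stir_dial_top (a point): middle of the top of the right (stirring) dial, on its turning axis, 26 mm above the panel. Black knob: round skirt 54 mm across, 10 mm high; on it an upright grip bar 50 mm long (25 mm each way from the axis), 10 wide, 16 high. z is the turning axis, square out of the panel; x runs along the bar to the pointer end (white index line on that half of the bar). Turns with the dial
- heat_dial (a joint): angle of the left, heating dial in rad, growing clockwise as seen from above: 0 with the index on the zero line, against a hard stop; 0.471 per scale line, 4.712 at the last line, the other stop. It starts between about lines 3 and 9. Stiff enough to stay where it is left: it takes about 0.05 N m to turn (2 to 3 N at the end of the bar)
- stir_dial (a joint): angle of the right, stirring dial in rad, same sense and scale: 0 on the zero line (a hard stop), 0.471 per line, so the fourth line is at 1.885. It starts between the zero line and line 1.5; same stiffness as the other
- jar_mid (a point): capped amber glass jar, 72 mm across and 90 mm tall, loose on the heating plate; the point is its centre, 45 mm above the plate. To be left alone
- mug_mid (a point): clear glass mug with a handle, 76 mm across and 90 mm tall, loose on the bench beside the machine; the point is its centre, 45 mm up. To be left alone
- vial_mid (a point): small capped glass vial, 29 mm across and 62 mm tall, loose on the bench on the other side of the machine; the point is its centre, 31 mm up. To be left alone
There are look-alikes about, which are no part of the job. Leave any pink look-alike of the part that bears jar_mid alone. Leave any purple look-alike of the part that bears mug_mid alone.

How it is judged (in metres and radians):
At the end, for the whole second after the job is handed in: The heating dial's index is on its zero line (within 0.12 rad, 7 degrees), the stirring dial's index is on the fourth line after zero (1.885 rad, within 0.12 rad, a quarter of a division), both at rest, and the jar, mug and vial stand upright within 15 mm of where they began (value of joint heat_dial below 0.12 rad and value of joint stir_dial between 1.765 and 2.005 rad and velocity of joint heat_dial between -0.05 and 0.05 rad/s and velocity of joint stir_dial between -0.05 and 0.05 rad/s and distance of each of jar_mid, mug_mid, vial_mid from where it was at the start of the episode below 0.015 m and angle between each of jar_mid, mug_mid, vial_mid's own z axis and vertical below 0.2 rad); the robot touches nothing.
It fails at once if the heating dial is gripped: its bar or skirt is between the fingers while they touch it (y of the grasp point in the frame of heat_dial_top between -0.005 and 0.005 m and x of the grasp point in the frame of heat_dial_top between -0.035 and 0.035 m and z of the grasp point in the frame of heat_dial_top between -0.03 and 0.014 m and contact force between the fingers and heat_dial above 0.5 N).
It fails at once if the stirring dial is gripped: its bar or skirt is between the fingers while they touch it (y of the grasp point in the frame of stir_dial_top between -0.005 and 0.005 m and x of the grasp point in the frame of stir_dial_top between -0.035 and 0.035 m and z of the grasp point in the frame of stir_dial_top between -0.03 and 0.014 m and contact force between the fingers and stir_dial above 0.5 N).
It fails at once if the jar is lifted, carried or shoved more than 15 mm, or knocked over (distance of jar_mid from where it was at the start of the episode above 0.015 m or angle between jar_mid's own z axis and vertical above 0.3 rad).
It fails at once if the mug is lifted, carried or shoved more than 15 mm, or knocked over (distance of mug_mid from where it was at the start of the episode above 0.015 m or angle between mug_mid's own z axis and vertical above 0.3 rad).
It fails at once if the vial is lifted, carried or shoved more than 15 mm, or knocked over (distance of vial_mid from where it was at the start of the episode above 0.015 m or angle between vial_mid's own z axis and vertical above 0.3 rad).
It also fails if it takes over 56 s, if anything falls off the work surface, if the arm or the gripper's body presses on something with over 40 N, if the wrist force passes 120 N, or if a joint passes its speed limit or range.

## Working session

There is one attempt and no reset: what is moved stays moved. The work goes in short steps, Python scripts to look and compute and a tool call to move; the robot and the scene stay as the last step left them, time stands still between calls to the robot, and variables do not carry over. Pictures are saved under pics/ and viewed, and the job is handed in when it is done.

Besides the shell and the picture viewer there is one more tool, called after "Request:" by a JSON object that holds its "method" and its "body", one argument or row to a line. play_rows: Moves the arm, as the interface text tells. Its arguments: {"type":"object","properties":{"moves":{"type":"array"},"grip_force":{"type":"number"}},"required":["moves"]}

```bash
mkdir -p pics; ls
python3 - <<'E'
from workcell import get_obs, camera
import cv2,numpy as np
o=get_obs();print(o)
for n in("scene","top"):
    c=camera(n);cv2.imwrite(f"pics/{n}0.png",c["img"][:,:,::-1]);np.savez(f"{n}0.npz",**c)
    print(n,c["fov_y"],c["cx"],c["cy"],np.round(c["world_from_camera"],4).tolist(),[k for k in c])
E
```

```text
pics
{'time': 0.0, 'q': array([7.01874847e+01, 5.00964646e+00, 1.00326560e+01, 9.51007803e+01,
       1.67121799e-04, 9.00003356e+01]), 'qd': array([-0.1186591 , -0.03956073, -0.03378596,  0.00669868, -0.02726932,
        0.05081056]), 'joint_efforts': array([-1.57746097e-03, -5.20393574e+01,  4.64802861e+01,  1.63009192e-02,
       -1.18598159e-04, -1.09212756e-06]), 'ee_pos': array([0.18633293, 0.51720759, 0.23058093]), 'tcp_rot': array([-8.99998333e+01,  7.77708362e-02,  7.01871492e+01]), 'wrist_force': array([-1.01254825, -0.1726346 , -0.41525188]), 'torque': array([ 0.04353692,  0.01829226, -0.00908772]), 'opening': 0.08530659384070892}
scene 46.1767009348412 318.4612698526376 236.94433154323673 [[0.4632, -0.6775, 0.5713, 1.1979], [0.8861, 0.3665, -0.2837, -0.2076], [-0.0172, 0.6377, 0.7701, 0.8829], [0.0, 0.0, 0.0, 1.0]] ['img', 'fov_y', 'cx', 'cy', 'world_from_camera']
top 53.032103871098876 316.1905228803015 239.3650119944237 [[0.1085, 0.9737, -0.2002, 0.4959], [-0.9941, 0.1059, -0.0234, 0.0611], [-0.0016, 0.2016, 0.9795, 0.8811], [0.0, 0.0, 0.0, 1.0]] ['img', 'fov_y', 'cx', 'cy', 'world_from_camera']
```

View pics/scene0.png

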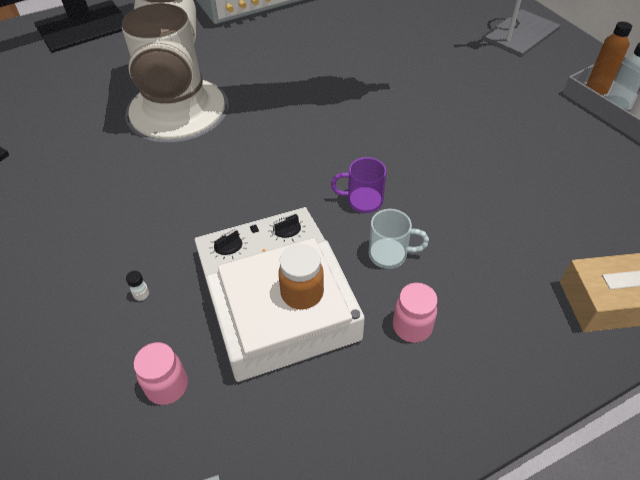

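View pics/top0.png

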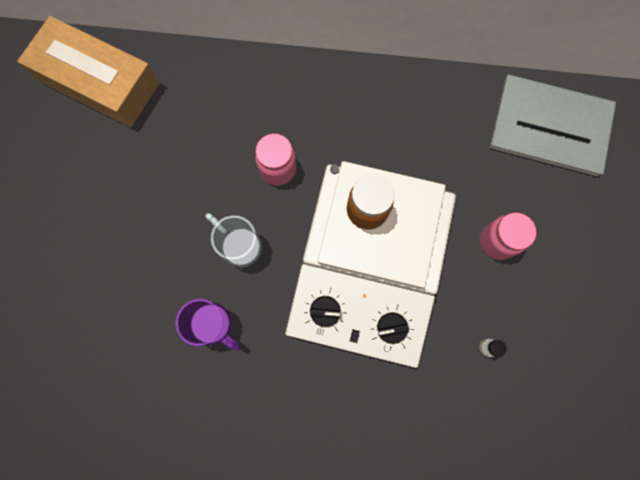

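Run:
```python
import cv2
im=cv2.imread("pics/top0.png")
cv2.imwrite("pics/top0z.png",cv2.resize(im[260:370,280:440],None,fx=5,fy=5,interpolation=cv2.INTER_CUBIC))
im=cv2.imread("pics/scene0.png")
cv2.imwrite("pics/scene0z.png",cv2.resize(im[200:300,180:340],None,fx=5,fy=5,interpolation=cv2.INTER_CUBIC))
```

```text
(no output)
```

View pics/top0z.png

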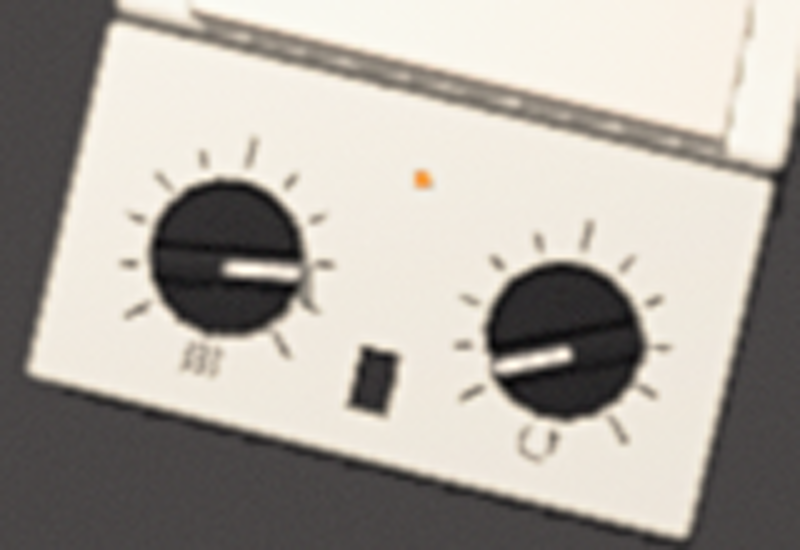

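View pics/scene0z.png

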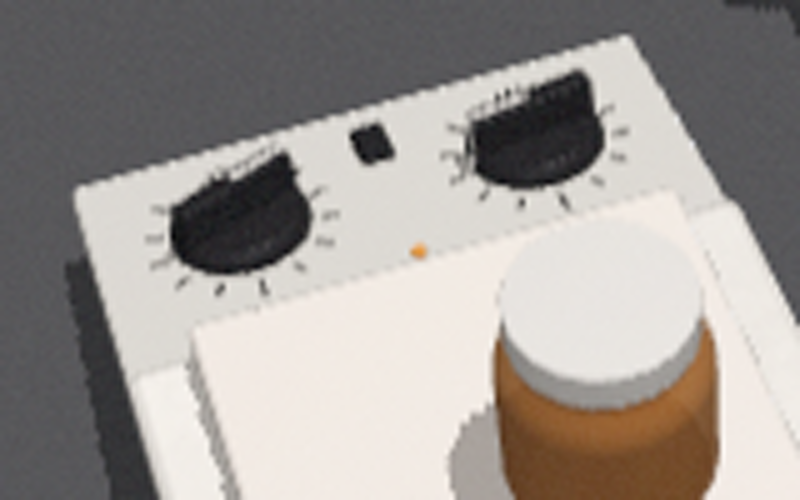

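```bash
cat > h.py <<'E'
import numpy as np, cv2
from scipy.optimize import least_squares
from scipy.spatial.transform import Rotation as Rn
def K(c): 
    f=240/np.tan(np.radians(float(c["fov_y"]))/2); return f,float(c["cx"]),float(c["cy"])
def proj(c,P):
    P=np.atleast_2d(P);T=np.linalg.inv(c["world_from_camera"]);p=P@T[:3,:3].T+T[:3,3]
    f,cx,cy=K(c);return np.c_[cx-f*p[:,0]/p[:,2],cy+f*p[:,1]/p[:,2]]
def ray(c,u,v):
    f,cx,cy=K(c);T=c["world_from_camera"];d=T[:3,:3]@np.array([(u-cx)/f,-(v-cy)/f,-1.]);return T[:3,3],d
def onz(c,u,v,z):
    o,d=ray(c,u,v);return o+d*(z-o[2])/d[2]
A=np.radians(12)
Rp=Rn.from_euler('y',-12,degrees=True).as_matrix()  # panel x up slope
def panel2hot(p): return np.atleast_2d(p)@Rp.T+np.array([-0.0975,0,0.06])
def hot2world(p,s): return np.atleast_2d(p)@Rn.from_euler('z',s[2]).as_matrix().T+np.array([s[0],s[1],0])
def tick(side,i,r):
    a=np.radians(135-27*i); return np.array([-0.006+r*np.cos(a), side*0.058+r*np.sin(a),0])
E
python3 - <<'E'
from h import *
c=dict(np.load("top0.npz"));g=cv2.cvtColor(c["img"],cv2.COLOR_RGB2GRAY)
x0,y0,x1,y1=280,260,440,370
k=8
z=cv2.resize(g[y0:y1,x0:x1],None,fx=k,fy=k,interpolation=cv2.INTER_CUBIC)
bh=cv2.morphologyEx(z,cv2.MORPH_BLACKHAT,np.ones((33,33),np.uint8))
m=(bh>35).astype(np.uint8)
n,l,st,ce=cv2.connectedComponentsWithStats(m)
pts=[]
for i in range(1,n):
    if 60<st[i,4]<1500: pts.append(((ce[i]+.5)/k-.5+[x0,y0]).tolist()+[int(st[i,4])])
pts=np.array(pts)
# panel corners initial
s0=[0.5,0,-0.2]
cor=np.array([[285.6,335],[418,368]])
lo=panel2hot([[-0.0638,.115,0],[-0.0638,-.115,0]])
f=lambda s:(proj(c,hot2world(lo,s))-cor).ravel()
s=least_squares(f,s0).x;print(s,np.round(f(s),1))
for it in range(3):
    M=[];Q=[];names=[]
    for sd in(1,-1):
        for i in range(11):
            w=hot2world(panel2hot(tick(sd,i,.03+(.0055 if i in(0,5,10) else .00325))),s)
            p=proj(c,w)[0];d=np.linalg.norm(pts[:,:2]-p,axis=1);j=d.argmin()
            if d[j]<(4,2.5,1.5)[it]: M.append(panel2hot(tick(sd,i,.03+(.0055 if i in(0,5,10) else .00325)))[0]);Q.append(pts[j,:2]);names.append((sd,i))
    M=np.array(M);Q=np.array(Q)
    f=lambda s:(proj(c,hot2world(M,s))-Q).ravel()
    s=least_squares(f,s,loss='soft_l1',f_scale=.5).x
    print(len(M),s,np.degrees(s[2]));
print(names);print(np.round(f(s).reshape(-1,2),1).tolist())
np.save("s.npy",s)
for nm,sd in(("heat",1),("stir",-1)):
    for h in(0,.010,.026):
        w=hot2world(panel2hot([-.006,sd*.058,h]),s)[0];print(nm,h,w.round(4),proj(c,w)[0].round(1))
# index line: white in the dials
for nm,sd in(("heat",1),("stir",-1)):
    w=hot2world(panel2hot([-.006,sd*.058,.026]),s)[0];p=proj(c,w)[0]
    yy,xx=np.mgrid[0:480,0:640]
    print(nm,[(x,y,int(g[y,x])) for y,x in zip(*np.where((np.hypot(xx-p[0],yy-p[1])<13)&(g>90)))])
for nm,u,v,h in(("jar lid",374,194,.195),("vialcap",497,348,.062),("mug rim",234,238,.09)):
    w=onz(c,u,v,h);print(nm,w.round(3),(Rn.from_euler('z',-s[2]).as_matrix()@(w-[s[0],s[1],0])).round(3))
E
```

```text
[ 0.63935239 -0.01970654 -0.13027237] [-0.2 -0.   0.2  0. ]
21 [ 0.63785088 -0.0183505  -0.13181995] -7.55272685267408
21 [ 0.63785088 -0.0183505  -0.13181995] -7.55272685267408
21 [ 0.63785088 -0.0183505  -0.13181995] -7.55272685267408
[(1, 0), (1, 1), (1, 2), (1, 3), (1, 4), (1, 5), (1, 6), (1, 7), (1, 9), (1, 10), (-1, 0), (-1, 1), (-1, 2), (-1, 3), (-1, 4), (-1, 5), (-1, 6), (-1, 7), (-1, 8), (-1, 9), (-1, 10)]
[[-0.0, -0.0], [-0.1, -0.2], [-0.3, -0.1], [0.0, 0.0], [0.1, 0.2], [0.0, 0.2], [0.0, -0.0], [0.1, -0.0], [0.2, 0.2], [-0.0, -0.1], [-0.1, 0.1], [-0.1, 0.1], [0.0, -0.0], [0.0, 0.0], [-0.0, 0.0], [-0.0, 0.1], [0.0, -0.0], [0.0, 0.1], [0.8, -0.0], [-0.2, -0.1], [-0.2, -0.4]]
heat 0 [0.543  0.0527 0.0588] [324.9 310.7]
heat 0.01 [0.5409 0.053  0.0685] [324.7 311.6]
heat 0.026 [0.5376 0.0534 0.0842] [324.4 313.1]
stir 0 [ 0.5278 -0.0623  0.0588] [392.  327.3]
stir 0.01 [ 0.5257 -0.062   0.0685] [392.6 328.4]
stir 0.026 [ 0.5224 -0.0616  0.0842] [393.7 330.2]
heat [(np.int64(325), np.int64(312), 129), (np.int64(326), np.int64(312), 164), (np.int64(327), np.int64(312), 169), (np
[... 3450 characters left out ...]
381), np.int64(333), 236), (np.int64(382), np.int64(333), 237), (np.int64(383), np.int64(333), 222), (np.int64(384), np.int64(333), 193), (np.int64(385), np.int64(333), 165), (np.int64(386), np.int64(333), 151), (np.int64(387), np.int64(333), 132), (np.int64(388), np.int64(333), 114), (np.int64(382), np.int64(334), 134), (np.int64(383), np.int64(334), 114), (np.int64(404), np.int64(338), 111), (np.int64(402), np.int64(340), 108), (np.int64(400), np.int64(341), 100), (np.int64(399), np.int64(342), 117), (np.int64(395), np.int64(343), 117)]
jar lid [ 0.714 -0.     0.195] [0.073 0.028 0.195]
vialcap [ 0.513 -0.238  0.062] [-0.095 -0.234  0.062]
mug rim [0.645 0.218 0.09 ] [-0.024  0.235  0.09 ]
```

```bash
cat >> h.py <<'E'
s=None
try: s=np.load("s.npy")
except Exception: pass
def Rpanel(): return Rn.from_euler('z',s[2]).as_matrix()@Rp
def p2w(p): return hot2world(panel2hot(p),s)[0]
def w2p(w):
    return Rpanel().T@(np.asarray(w)-p2w([0,0,0]))
def dial(c,sd,thr=185):
    hsv=cv2.cvtColor(c["img"],cv2.COLOR_RGB2GRAY)
    q=[]
    for h in (0.026,):
        o=p2w([0,0,h]);n=Rpanel()[:,2]
        for v in range(200,400):
            for u in range(270,450):
                if hsv[v,u]<90: continue
                a,d=ray(c,u,v);w=a+d*((o-a)@n)/(d@n);p=w2p(w)-[-.006,sd*.058,h]
                if np.hypot(p[0],p[1])<.0225: q.append([p[0],p[1],float(hsv[v,u])-80])
    q=np.array(q)
    wt=q[:,2]
    m=np.average(q[:,:2],axis=0,weights=wt);C=np.cov(q[:,:2].T,aweights=wt);e,V=np.linalg.eigh(C);d=V[:,1];d=d*np.sign(d@m)
    phi=np.degrees(np.arctan2(d[1],d[0])); phim=np.degrees(np.arctan2(m[1],m[0]))
    return phi,phim,m,len(q)   # phi: anticlockwise from up the slope; joint=135-phi
def goto(o,P,yaw,tiltR=None):
    """move to panel point P with tool y=-n, tool x at angle yaw (deg, panel frame, anticlockwise from up-slope)"""
    Rt=Rpanel()@Rn.from_euler('z',yaw,degrees=True).as_matrix()@Rn.from_euler('x',-90,degrees=True).as_matrix()
    Rc=Rn.from_euler('xyz',o["tcp_rot"],degrees=True).as_matrix()
    rv=Rn.from_matrix(Rc.T@Rt).as_rotvec(degrees=True); sh=Rc.T@(p2w(P)-o["ee_pos"])
    return rv.round(1),sh.round(4),p2w(P).round(4)
def where(o):
    Rc=Rn.from_euler('xyz',o["tcp_rot"],degrees=True).as_matrix();X=Rpanel().T@Rc
    return "panel mm",(w2p(o["ee_pos"])*1e3).round(1),"yaw",np.degrees(np.arctan2(X[1,0],X[0,0])).round(1),"y-axis",X[:,1].round(3),"F(panel)",(Rpanel().T@o["wrist_force"]).round(1),"q",np.round(o["q"],1),"t",round(o["time"],2)
E
python3 - <<'E'
from h import *
from workcell import get_obs
c=dict(np.load("top0.npz"))
for n,sd in(("heat",1),("stir",-1)):
    a=dial(c,sd);print(n,a,"joint",np.radians(135-a[0])%6.283,np.radians(135-a[1])%6.283)
o=get_obs();print(where(o))
# above stir: dial frame (+20,+21) rotated
for nm,sd in(("stir",-1),("heat",1)):
    phi=dial(c,sd)[0];a=np.radians(phi);sg=1 if sd<0 else -1
    p=np.array([-.006,sd*.058])+np.array([[np.cos(a),-np.sin(a)],[np.sin(a),np.cos(a)]])@[.020,sg*.021]
    for y in(phi,phi-180,phi+180):print(nm,phi,p,y,goto(o,[p[0],p[1],.065],y))
E
```

```text
heat (np.float64(-62.4726458150039), np.float64(-83.20106219597197), array([ 0.00129798, -0.01088692]), 63) joint 3.446547852096419 3.8083269666686395
stir (np.float64(79.85001982395136), np.float64(144.6502426085598), array([-0.00677702,  0.00480724]), 80) joint 0.9625487364816508 6.1145714928643855
('panel mm', array([-375.8,  471.6,  254.3]), 'yaw', np.float64(78.0), 'y-axis', array([-0.208, -0.001, -0.978]), 'F(panel)', array([ 0.6,  0.1, -0.1]), 'q', array([70.2,  5. , 10. , 95.1, -0. , 90. ]), 't', 0.1)
stir 79.85001982395136 [-0.02314684 -0.03461227] 79.85001982395136 (array([-11.8,  -2.1,  -2.4]), array([-0.4129,  0.1124, -0.4831]), array([ 0.5008, -0.0351,  0.1188]))
stir 79.85001982395136 [-0.02314684 -0.03461227] -100.14998017604864 (array([  3.7, 176.9, -18.2]), array([-0.4129,  0.1124, -0.4831]), array([ 0.5008, -0.0351,  0.1188]))
stir 79.85001982395136 [-0.02314684 -0.03461227] 259.85001982395136 (array([  3.7, 176.9, -18.2]), array([-0.4129,  0.1124, -0.4831]), array([ 0.5008, -0.0351,  0.1188]))
heat -62.4726458150039 [-0.01537916  0.03055858] -62.4726458150039 (array([ -2. , 139.6, -15.5]), array([-0.3476,  0.1107, -0.4766]), array([0.5169, 0.0285, 0.1204]))
heat -62.4726458150039 [-0.01537916  0.03055858] -242.4726458150039 (array([-12.2, -39.6,   1.6]), array([-0.3476,  0.1107, -0.4766]), array([0.5169, 0.0285, 0.1204]))
heat -62.4726458150039 [-0.01537916  0.03055858] 117.5273541849961 (array([-12.2, -39.6,   1.6]), array([-0.3476,  0.1107, -0.4766]), array([0.5169, 0.0285, 0.1204]))
```

Run:
```python
t=open("h.py").read()
t=t.replace("    q=np.array(q)\n    wt=q","    q=np.array(q)\n    k=(q[:,0]*1000//1e9).astype(int)\n    wt=q")
t=t.replace("<.0225: q.append","<.0185: q.append").replace("    k=(q[:,0]*1000//1e9).astype(int)\n","")
open("h.py","w").write(t)
from h import *
c=dict(np.load("top0.npz"))
for n,sd in(("heat",1),("stir",-1)):
    a=dial(c,sd);print(n,a,"joint",np.radians(135-a[0])%6.283,np.radians(135-a[1])%6.283)
    w=p2w([-.006,sd*.058,.026]);print(proj(c,w))
    for ph in (a[0],):
        e=p2w([-.006+.025*np.cos(np.radians(ph)),sd*.058+.025*np.sin(np.radians(ph)),.026]);print(proj(c,e))
```

```text
heat (np.float64(-79.21506075623776), np.float64(-79.80758233879), array([ 0.00166224, -0.00924535]), 45) joint 3.738758117556043 3.749099570060707
[[324.3791351  313.05560429]]
[[339.62712965 313.89136716]]
stir (np.float64(115.63869063354787), np.float64(114.65197678677949), array([-0.00387657,  0.00844691]), 45) joint 0.33791859594180707 0.35514000134293416
[[393.65169636 330.20102336]]
[[378.55797959 333.28729672]]
```

```bash
cat > tgt.py <<'E'
import sys
from h import *
from workcell import get_obs
# usage: sd phi along perp height yaw
def T(sd,phi,al,pe,h,yaw):
    o=get_obs();print(*where(o));a=np.radians(phi)
    p=np.array([-.006,sd*.058])+np.array([[np.cos(a),-np.sin(a)],[np.sin(a),np.cos(a)]])@[al,pe]
    print(goto(o,[p[0],p[1],h],yaw))
a=list(map(float,sys.argv[1:]));T(*a)
E
python3 tgt.py -1 115 .020 .024 .10 115
```

```text
panel mm [-375.8  471.6  254.3] yaw 78.0 y-axis [-0.208 -0.001 -0.978] F(panel) [ 0.6  0.1 -0.1] q [70.2  5.  10.  95.1 -0.  90. ] t 0.1
(array([-12.2, -37.1,   1.3]), array([-0.4323,  0.0809, -0.4667]), array([ 0.4789, -0.0477,  0.1503]))
```

Request:
{"method": "play_rows", "body": {
  "moves": [
    [[-4, -12, 0], [-0.05, 0, -0.05], 0],
    [[-8, -24, 0], [-0.09, 0.01, -0.09], 0],
    [[-12, -37, 1], [-0.12, 0.02, -0.13], 0],
    [[-12, -37, 1], [-0.15, 0.03, -0.16], 0],
    [[-12, -37, 1], [-0.18, 0.03, -0.19], 0]
  ]
}}

```text
time: 0.6
ee_pos: [0.2979, 0.2947, 0.2008]
tcp_rot: [-100.9, 4.8, 107.2]
wrist_force: [0.9, -0.4, 1.2]
opening: 0.0121
```

```bash
python3 tgt.py -1 115 .020 .024 .10 115
```

```text
panel mm [-245.2  265.6  196.1] yaw 115.2 y-axis [-0.002  0.004 -1.   ] F(panel) [ 1.2 -0.3  1. ] q [ 51.5 -20.4 -16.7  87.3 -10.   33.2] t 0.6
(array([-0. ,  0.2,  0.3]), array([-0.3751,  0.0943, -0.0545]), array([ 0.4789, -0.0477,  0.1503]))
```

Request:
{"method": "play_rows", "body": {
  "moves": [
    [[0, 0, 0], [-0.05, 0.01, -0.01], 0],
    [[0, 0, 0], [-0.1, 0.02, -0.015], 0],
    [[0, 0, 0], [-0.15, 0.03, -0.02], 0],
    [[0, 0, 0], [-0.2, 0.05, -0.03], 0],
    [[0, 0, 0], [-0.25, 0.06, -0.036], 0]
  ]
}}

```text
time: 1.1
ee_pos: [0.4119, 0.0748, 0.1711]
tcp_rot: [-100.9, 4.7, 106.9]
wrist_force: [1.1, 0.9, 0.2]
opening: -0.0002
```

```bash
python3 tgt.py -1 115 .020 .024 .10 115
```

```text
panel mm [-112.6   62.7  137.5] yaw 114.9 y-axis [-0.003  0.006 -1.   ] F(panel) [ 0.9  1.  -0. ] q [ 12.9 -25.8 -23.9  80.7  -3.8  -4.8] t 1.1
(array([-0. , -0.1,  0.4]), array([-0.1346,  0.0367, -0.022 ]), array([ 0.4789, -0.0477,  0.1503]))
```

Request:
{"method": "play_rows", "body": {
  "moves": [
    [[0, 0, 0], [-0.05, 0.01, -0.01], 0],
    [[0, 0, 0], [-0.1, 0.025, -0.018], 0],
    [[0, 0, 0], [-0.134, 0.037, -0.022], 0],
    [[0, 0, 0], [-0.134, 0.037, -0.022], 0],
    [[0, 0, 0], [-0.134, 0.037, -0.022], 0]
  ]
}}

```text
time: 1.6
ee_pos: [0.4781, -0.046, 0.1498]
tcp_rot: [-100.8, 4.6, 106.7]
wrist_force: [-0.7, 0.2, -0.1]
opening: 0.0
```

```bash
python3 tgt.py -1 115 .020 .022 .015 115
python3 - <<'E'
from h import *
from workcell import camera
for n in("scene","top"):
    c=camera(n);cv2.imwrite(f"pics/{n}1.png",c["img"][:,:,::-1])
a=cv2.imread("pics/top1.png")[240:390,260:460];b=cv2.imread("pics/scene1.png")[150:300,150:350]
cv2.imwrite("pics/both1.png",np.hstack([cv2.resize(x,None,fx=2,fy=2) if 0 else cv2.resize(x,(400,300),interpolation=2) for x in(a,b)]))
E
```

```text
panel mm [-37.3 -48.5  99.8] yaw 114.7 y-axis [-0.005  0.005 -1.   ] F(panel) [-0.8  0.1  0. ] q [ -5.4 -17.6 -20.5  75.4  -0.1 -22.6] t 1.6
(array([-0.1, -0.3,  0.4]), array([-0.0024,  0.0847, -0.0026]), array([ 0.4983, -0.0494,  0.0675]))
```

View pics/both1.png

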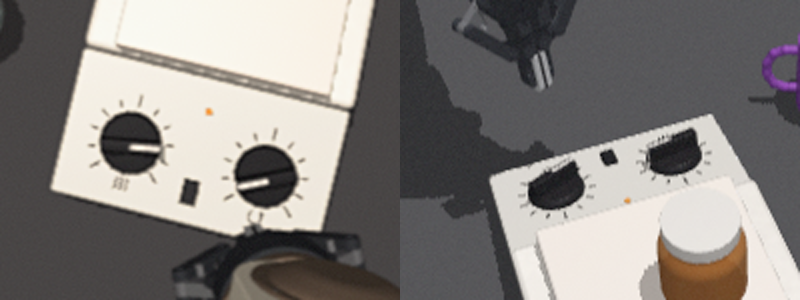

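Run:
```python
from h import *
from workcell import get_obs
o=get_obs();print(where(o))
for n in("scene","top"):
    c=dict(np.load(n+"0.npz"));print(n,proj(c,o["ee_pos"]))
b=cv2.imread("pics/scene1.png")[120:260,150:310];cv2.imwrite("pics/s1z.png",cv2.resize(b,None,fx=4,fy=4,interpolation=2))
```

```text
('panel mm', array([-37.2, -47. , 100.6]), 'yaw', np.float64(114.9), 'y-axis', array([-0.003,  0.006, -1.   ]), 'F(panel)', array([0. , 0.9, 0.3]), 'q', array([ -5.3, -17.7, -20.5,  75.4,  -0.1, -22.6]), 't', 1.7)
scene [[221.21460144 192.58957796]]
top [[386.97097434 358.48598119]]
```

View pics/s1z.png

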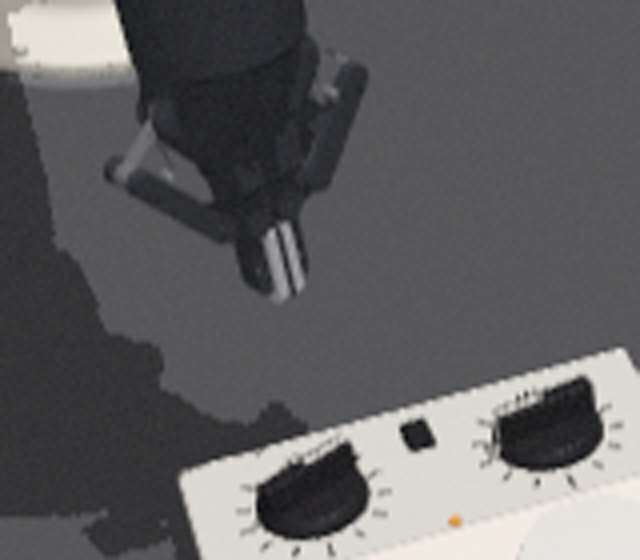

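```bash
python3 tgt.py -1 115 .020 .022 .015 115
```

```text
panel mm [-37.2 -47.  100.6] yaw 114.9 y-axis [-0.003  0.006 -1.   ] F(panel) [0.  0.9 0.3] q [ -5.3 -17.7 -20.5  75.4  -0.1 -22.6] t 1.7
(array([-0. , -0.1,  0.4]), array([-0.0037,  0.0856, -0.0017]), array([ 0.4983, -0.0494,  0.0675]))
```

Request:
{"method": "play_rows", "body": {
  "moves": [
    [[0, 0, 0], [-0.003, 0.025, -0.001], 0],
    [[0, 0, 0], [-0.003, 0.05, -0.001], 0],
    [[0, 0, 0], [-0.003, 0.07, -0.001], 0],
    [[0, 0, 0], [-0.003, 0.084, -0.001], 0],
    [[0, 0, 0], [-0.003, 0.084, -0.001], 0]
  ]
}}

```text
time: 2.2
ee_pos: [0.4966, -0.0485, 0.0673]
tcp_rot: [-100.8, 4.6, 107.0]
wrist_force: [0.5, -0.8, 0.1]
opening: -0.0001
```

```bash
python3 tgt.py -1 115 .020 .017 .015 115
python3 - <<'E'
from h import *
from workcell import camera
c=camera("scene");cv2.imwrite("pics/scene2.png",c["img"][:,:,::-1])
b=cv2.imread("pics/scene2.png")[160:300,170:330];cv2.imwrite("pics/s2z.png",cv2.resize(b,None,fx=4,fy=4,interpolation=2))
E
```

```text
panel mm [-36.2 -48.5  15.2] yaw 114.9 y-axis [-0.005  0.006 -1.   ] F(panel) [ 0.6 -0.7 -0.1] q [ -5.5 -14.1 -26.9  65.5  -0.1 -23. ] t 2.2
(array([-0.1, -0.1,  0.4]), array([-0.0014,  0.0002, -0.0064]), array([ 0.503 , -0.0479,  0.0685]))
```

View pics/s2z.png

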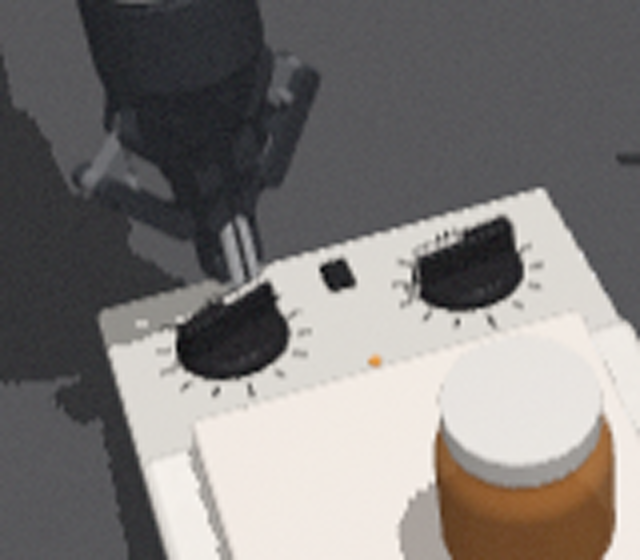

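Run:
```python
import numpy as np
def tab(cx,cz,ths):
    for t in ths:
        a=np.radians(t);print(t,round((cx-(np.cos(a)*cx+np.sin(a)*cz)),4),round(cz-(-np.sin(a)*cx+np.cos(a)*cz),4))
tab(-.02,-.016,[5,6,10,12,15,18,20,24,25,30])
```

```text
5 0.0013 -0.0018
6 0.0016 -0.0022
10 0.0025 -0.0037
12 0.0029 -0.0045
15 0.0035 -0.0057
18 0.004 -0.007
20 0.0043 -0.0078
24 0.0048 -0.0095
25 0.0049 -0.01
30 0.0053 -0.0121
```

Request:
{"method": "play_rows", "body": {
  "moves": [
    [[0, 0, 0], [-0.001, 0, -0.003], 0],
    [[0, 0, 0], [-0.001, 0, -0.005], 0],
    [[0, 0, 0], [-0.001, 0, -0.007], 0],
    [[0, 0, 0], [-0.001, 0, -0.007], 0],
    [[0, 0, 0], [-0.001, 0, -0.007], 0]
  ]
}}

```text
time: 2.75
ee_pos: [0.5045, -0.0485, 0.0705]
tcp_rot: [-100.9, 4.7, 106.9]
wrist_force: [-0.4, -0.3, -0.0]
opening: -0.0001
```

```bash
python3 tgt.py -1 115 .020 .016 .015 115
```

```text
panel mm [-27.9 -47.4  16.7] yaw 114.8 y-axis [-0.002  0.006 -1.   ] F(panel) [-0.3 -0.4  0. ] q [ -5.4 -13.1 -25.8  65.5  -0.1 -22.8] t 2.75
(array([ 0. , -0.2,  0.4]), array([0.0011, 0.0017, 0.0007]), array([ 0.5039, -0.0476,  0.0687]))
```

Request:
{"method": "play_rows", "body": {
  "moves": [
    [[0, 6, 0], [0.0026, 0.001, -0.0022], 0],
    [[0, 12, 0], [0.0039, 0.001, -0.0045], 0],
    [[0, 18, 0], [0.005, 0.001, -0.007], 0],
    [[0, 24, 0], [0.0058, 0.001, -0.0095], 0],
    [[0, 30, 0], [0.0063, 0.001, -0.0121], 0]
  ]
}}

```text
time: 3.25
ee_pos: [0.5137, -0.039, 0.0708]
tcp_rot: [-101.7, -1.4, 77.2]
wrist_force: [-2.8, -0.6, 0.4]
opening: -0.0001
```

```bash
python3 tgt.py -1 85 .020 .016 .015 85
python3 - <<'E'
from h import *
from workcell import camera
c=camera("scene");cv2.imwrite("pics/scene3.png",c["img"][:,:,::-1])
b=cv2.imread("pics/scene3.png")[160:300,170:330];cv2.imwrite("pics/s3z.png",cv2.resize(b,None,fx=4,fy=4,interpolation=2))
E
```

```text
panel mm [-20.1 -36.8  15.4] yaw 84.6 y-axis [-0.004  0.005 -1.   ] F(panel) [-2.6 -1.   1. ] q [ -4.1 -11.9 -24.7  65.4  -0.4   8.8] t 3.25
(array([-0.2, -0.4,  0.3]), array([0.0001, 0.0004, 0.0001]), array([ 0.5137, -0.0389,  0.0705]))
```

View pics/s3z.png

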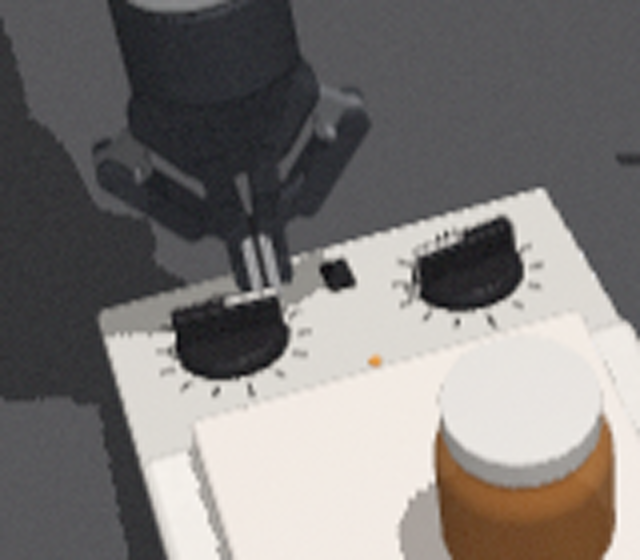

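Request:
{"method": "play_rows", "body": {
  "moves": [
    [[0, 6, 0], [0.0016, 0, -0.0022], 0],
    [[0, 12, 0], [0.0029, 0, -0.0045], 0],
    [[0, 18, 0], [0.004, 0, -0.007], 0],
    [[0, 24, 0], [0.0048, 0, -0.0095], 0],
    [[0, 30, 0], [0.0053, 0, -0.0121], 0]
  ]
}}

```text
time: 3.8
ee_pos: [0.5264, -0.0362, 0.0735]
tcp_rot: [-99.5, -7.0, 47.8]
wrist_force: [-2.4, 0.6, 0.4]
opening: 0.0001
```

```bash
python3 tgt.py -1 55 .020 .016 .015 55
```

```text
panel mm [ -7.6 -32.3  15.4] yaw 54.7 y-axis [-0.004  0.006 -1.   ] F(panel) [-2.3  0.3  0.9] q [ -3.7 -10.1 -22.9  65.4  -0.5  39.1] t 3.8
(array([-0.4, -0.3,  0.2]), array([-0.0001,  0.0004, -0.    ]), array([ 0.5264, -0.0363,  0.0731]))
```

Request:
{"method": "play_rows", "body": {
  "moves": [
    [[0, 6, 0], [0.0016, 0, -0.0022], 0],
    [[0, 12, 0], [0.0029, 0, -0.0045], 0],
    [[0, 18, 0], [0.004, 0, -0.007], 0],
    [[0, 22, 0], [0.0046, 0, -0.0086], 0],
    [[0, 25, 0], [0.0049, 0, -0.01], 0]
  ]
}}

```text
time: 4.3
ee_pos: [0.537, -0.0392, 0.0757]
tcp_rot: [-95.6, -10.4, 22.8]
wrist_force: [-1.3, 2.3, 0.4]
opening: 0.0002
```

```bash
python3 tgt.py -1 30 .020 .016 .015 30
```

```text
panel mm [  3.6 -33.9  15.3] yaw 29.8 y-axis [-0.003  0.006 -1.   ] F(panel) [-1.5  2.1  0.7] q [ -4.   -8.7 -21.4  65.4  -0.4  63.7] t 4.3
(array([-0.4, -0.2,  0. ]), array([-0.0003,  0.0003, -0.0001]), array([ 0.5368, -0.0394,  0.0754]))
```

Request:
{"method": "play_rows", "body": {
  "moves": [
    [[0, 0, 0], [0, 0, 0.01], 0],
    [[0, 0, 0], [0, -0.03, 0.012], 0],
    [[0, 0, 0], [0, -0.07, 0.015], 0],
    [[0, 0, 0], [-0.03, -0.08, 0.035], 0],
    [[0, 0, 0], [-0.07, -0.08, 0.06], 0]
  ]
}}

```text
time: 4.8
ee_pos: [0.4359, -0.0085, 0.1381]
tcp_rot: [-95.8, -10.6, 23.0]
wrist_force: [-1.5, 0.4, 1.0]
opening: -0.0
```

```bash
cat > look.py <<'E'
import sys
from h import *
from workcell import camera,get_obs
n=sys.argv[1];c=camera("top");cv2.imwrite(f"pics/top{n}.png",c["img"][:,:,::-1])
b=c["img"][250:390,270:450,::-1];cv2.imwrite(f"pics/top{n}z.png",cv2.resize(b,None,fx=4,fy=4,interpolation=2))
for nm,sd in(("heat",1),("stir",-1)):
    try:
        a=dial(c,sd);print(nm,a,"joint",(np.radians(135-a[0])%6.283).round(3),(np.radians(135-a[1])%6.283).round(3))
    except Exception as e: print(nm,e)
print(*where(get_obs()))
E
python3 look.py 4
```

```text
heat (np.float64(-79.23388423893093), np.float64(-79.79401921539781), array([ 0.00166426, -0.00924401]), 45) joint 3.739 3.749
stir (np.float64(32.9075500319926), np.float64(32.245369177763806), array([0.00798973, 0.00504024]), 45) joint 1.782 1.793
panel mm [-94.5 -17.2  95.5] yaw 30.0 y-axis [-0.007  0.006 -1.   ] F(panel) [-0.1 -0.4 -1.3] q [ -0.3 -25.1 -27.5  76.   -1.1  67.1] t 4.85
```

View pics/top4z.png

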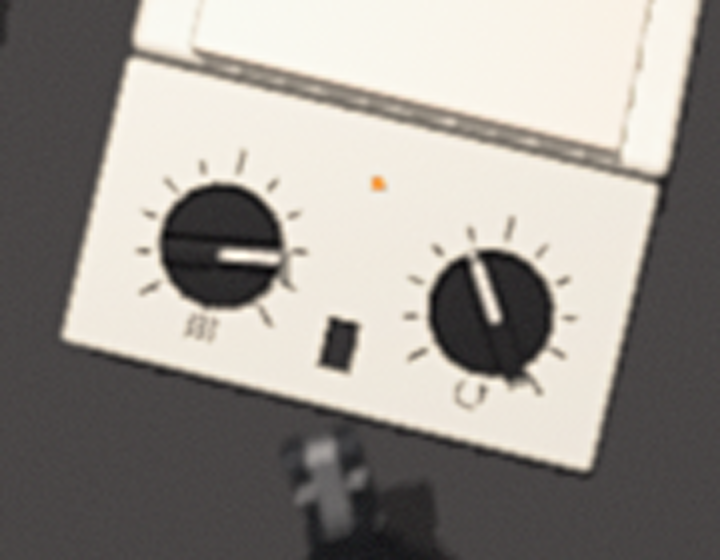

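```bash
python3 tgt.py -1 28 .020 .025 .05 25
```

```text
panel mm [-94.5 -17.2  95.5] yaw 30.0 y-axis [-0.007  0.006 -1.   ] F(panel) [-0.1 -0.4 -1.3] q [ -0.3 -25.1 -27.5  76.   -1.1  67.1] t 4.85
(array([-0.5,  5. , -0.2]), array([ 0.0772,  0.0448, -0.0558]), array([ 0.5273, -0.0305,  0.1089]))
```

Request:
{"method": "play_rows", "body": {
  "moves": [
    [[0, 5, 0], [0.04, 0.015, -0.03], 0],
    [[0, 5, 0], [0.077, 0.035, -0.056], 0],
    [[0, 5, 0], [0.077, 0.045, -0.056], 0],
    [[0, 5, 0], [0.077, 0.045, -0.056], 0],
    [[0, 5, 0], [0.077, 0.045, -0.056], 0]
  ]
}}

```text
time: 5.35
ee_pos: [0.534, -0.0319, 0.111]
tcp_rot: [-94.7, -10.8, 17.9]
wrist_force: [0.3, 0.5, -0.3]
opening: -0.0004
```

```bash
python3 tgt.py -1 28 .020 .025 .015 25;python3 tgt.py -1 25 .020 .016 .015 25
```

```text
panel mm [  7.  -27.1  50.6] yaw 24.9 y-axis [-0.004  0.006 -1.   ] F(panel) [ 0.2  0.5 -0.3] q [ -3.1  -9.7 -18.4  69.5  -0.6  69.4] t 5.35
(array([-0.4, -0.1, -0.1]), array([-0.0062,  0.0356,  0.0033]), array([ 0.5345, -0.0314,  0.0747]))
panel mm [  7.  -27.1  50.6] yaw 24.9 y-axis [-0.004  0.006 -1.   ] F(panel) [ 0.2  0.5 -0.3] q [ -3.1  -9.7 -18.4  69.5  -0.6  69.4] t 5.35
(array([-0.4, -0.1, -0.1]), array([-0.0048,  0.0356, -0.0067]), array([ 0.5387, -0.0406,  0.0758]))
```

Request:
{"method": "play_rows", "body": {
  "moves": [
    [[0, 0, 0], [-0.005, 0.005, 0.003], 0],
    [[0, 0, 0], [-0.005, 0.02, 0.003], 0],
    [[0, 0, 0], [-0.005, 0.035, 0.003], 0],
    [[0, 0, 0], [-0.005, 0.035, 0.001], 0],
    [[0, 0, 0], [-0.005, 0.035, -0.001], 0]
  ]
}}

```text
time: 5.85
ee_pos: [0.5372, -0.0354, 0.0768]
tcp_rot: [-94.8, -10.9, 17.8]
wrist_force: [0.5, -0.9, -0.8]
opening: 0.0001
```

```bash
python3 tgt.py -1 25 .020 .016 .015 25
```

```text
panel mm [  3.4 -30.2  16.4] yaw 24.9 y-axis [-0.002  0.006 -1.   ] F(panel) [ 0.5 -0.8 -0.9] q [ -3.5  -8.8 -21.4  65.5  -0.5  69.1] t 5.85
(array([-0.3, -0.1,  0. ]), array([-0.0003,  0.0014, -0.0052]), array([ 0.5387, -0.0406,  0.0758]))
```

Request:
{"method": "play_rows", "body": {
  "moves": [
    [[0, 0, 0], [0, 0.001, -0.002], 0],
    [[0, 0, 0], [0, 0.001, -0.004], 0],
    [[0, 0, 0], [0, 0.001, -0.005], 0],
    [[0, 0, 0], [0, 0.001, -0.005], 0],
    [[0, 0, 0], [0, 0.001, -0.005], 0]
  ]
}}

```text
time: 6.35
ee_pos: [0.5392, -0.0404, 0.0754]
tcp_rot: [-94.8, -10.8, 17.8]
wrist_force: [-0.4, 0.6, 1.1]
opening: 0.0001
```

```bash
python3 tgt.py -1 25 .020 .016 .015 25
```

```text
panel mm [  5.8 -34.8  14.5] yaw 24.8 y-axis [-0.003  0.005 -1.   ] F(panel) [-0.2  0.5  1.2] q [ -4.1  -8.4 -21.2  65.3  -0.4  68.6] t 6.35
(array([-0.3, -0.2, -0. ]), array([-0.0004, -0.0005, -0.    ]), array([ 0.5387, -0.0406,  0.0758]))
```

Request:
{"method": "play_rows", "body": {
  "moves": [
    [[0, 0, 0], [0, 0, 0.01], 0],
    [[0, 0, 0], [0, -0.03, 0.012], 0],
    [[0, 0, 0], [0, -0.06, 0.015], 0],
    [[0, 5, 0], [-0.05, -0.06, 0.055], 0],
    [[0, 10, 0], [-0.07, -0.06, 0.09], 0]
  ]
}}

```text
time: 6.85
ee_pos: [0.4374, 0.0235, 0.1144]
tcp_rot: [-92.8, -11.6, 7.3]
wrist_force: [-0.2, 0.9, 0.2]
opening: -0.0002
```

```bash
python3 look.py 5; python3 tgt.py 1 -79.5 .020 -.028 .06 10.5
```

```text
heat (np.float64(-79.23104215300107), np.float64(-79.7939968260804), array([ 0.00166541, -0.00925037]), 45) joint 3.739 3.749
stir (np.float64(26.743591477921342), np.float64(26.984365490243267), array([0.00842378, 0.00428924]), 48) joint 1.889 1.885
panel mm [-100.    17.3   74. ] yaw 14.2 y-axis [-0.009  0.006 -1.   ] F(panel) [ 3.5 -0.2 -0.9] q [  4.9 -24.2 -29.4  73.5  -2.2  88. ] t 6.9
panel mm [-100.    17.3   74. ] yaw 14.2 y-axis [-0.009  0.006 -1.   ] F(panel) [ 3.5 -0.2 -0.9] q [  4.9 -24.2 -29.4  73.5  -2.2  88. ] t 6.9
(array([-0.4,  3.7, -0.4]), array([ 0.072 ,  0.0135, -0.0018]), array([0.5042, 0.0329, 0.1125]))
```

View pics/top5z.png

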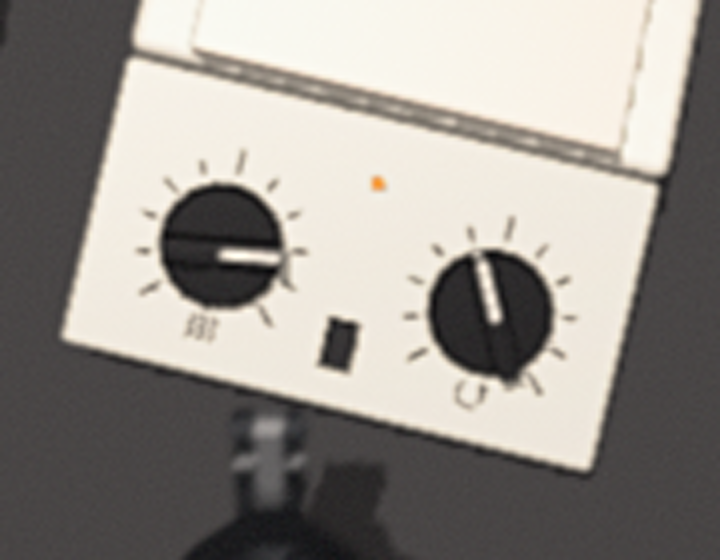

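Request:
{"method": "play_rows", "body": {
  "moves": [
    [[0, 4, 0], [0.03, 0, 0], 0],
    [[0, 4, 0], [0.06, 0.01, 0], 0],
    [[0, 4, 0], [0.068, 0.013, 0], 0],
    [[0, 4, 0], [0.068, 0.013, 0], 0],
    [[0, 4, 0], [0.068, 0.013, 0], 0]
  ]
}}

```text
time: 7.4
ee_pos: [0.506, 0.0322, 0.1145]
tcp_rot: [-92.0, -11.6, 3.5]
wrist_force: [0.1, -0.4, -0.1]
opening: 0.0
```

```bash
python3 tgt.py 1 -79.5 .020 -.026 .015 10.5
```

```text
panel mm [-27.6  32.8  61.6] yaw 10.9 y-axis [-0.005  0.005 -1.   ] F(panel) [ 0.2 -0.3 -0.2] q [  4.9 -13.5 -21.1  70.8  -2.2  91.3] t 7.4
(array([-0.3,  0.4, -0.2]), array([0.    , 0.0466, 0.0006]), array([0.5154, 0.0318, 0.0689]))
```

Request:
{"method": "play_rows", "body": {
  "moves": [
    [[0, 0, 0], [-0.001, 0.02, 0], 0],
    [[0, 0, 0], [-0.001, 0.04, 0], 0],
    [[0, 0, 0], [-0.001, 0.046, 0], 0],
    [[0, 0, 0], [0.001, 0.046, 0], 0],
    [[0, 0, 0], [0.004, 0.046, 0], 0]
  ]
}}

```text
time: 7.9
ee_pos: [0.5204, 0.0314, 0.0718]
tcp_rot: [-91.9, -11.7, 3.5]
wrist_force: [0.4, -0.6, -0.4]
opening: -0.0
```

```bash
python3 tgt.py 1 -79.5 .020 -.0195 .015 10.5;python3 - <<'E'
from h import *
from workcell import camera
c=camera("scene");cv2.imwrite("pics/scene6.png",c["img"][:,:,::-1])
b=cv2.imread("pics/scene6.png")[160:300,190:350];cv2.imwrite("pics/s6z.png",cv2.resize(b,None,fx=4,fy=4,interpolation=2))
def tab(cx,cz,ths):
    for t in ths:
        a=np.radians(t);print(t,round((cx-(np.cos(a)*cx+np.sin(a)*cz)),4),round(cz-(-np.sin(a)*cx+np.cos(a)*cz),4))
tab(.0195,.02,[-4,-8,-12,-16,-20,-24,-28,-32,-40])
E
```

```text
panel mm [-22.4  33.9  16.9] yaw 10.8 y-axis [-0.002  0.006 -1.   ] F(panel) [ 0.4 -0.6 -0.5] q [  4.6 -10.9 -23.8  65.4  -2.2  91.1] t 7.9
(array([-0.3,  0.3, -0.1]), array([0.0011, 0.0019, 0.0007]), array([0.5218, 0.0321, 0.0702]))
-4 0.0014 -0.0013
-8 0.003 -0.0025
-12 0.0046 -0.0036
-16 0.0063 -0.0046
-20 0.008 -0.0055
-24 0.0098 -0.0062
-28 0.0117 -0.0068
-32 0.0136 -0.0073
-40 0.0174 -0.0079
```

View pics/s6z.png

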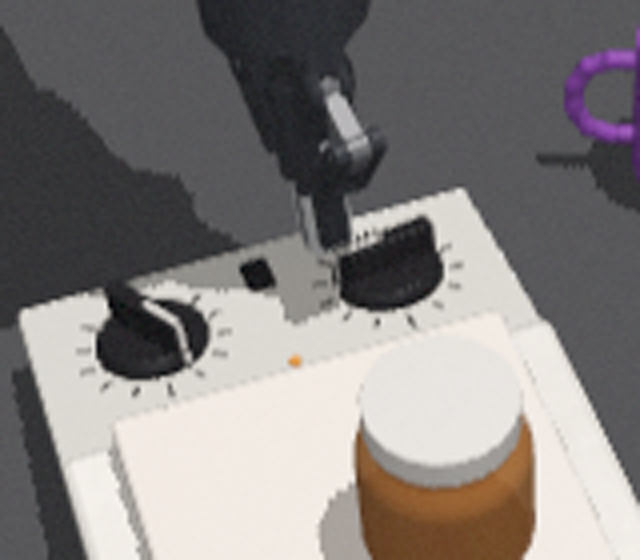

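Request:
{"method": "play_rows", "body": {
  "moves": [
    [[0, -6, 0], [0.0032, 0.001, -0.0015], 0],
    [[0, -12, 0], [0.0056, 0.001, -0.0032], 0],
    [[0, -18, 0], [0.0081, 0.001, -0.0047], 0],
    [[0, -24, 0], [0.0108, 0.001, -0.0058], 0],
    [[0, -30, 0], [0.0136, 0.001, -0.0067], 0]
  ]
}}

```text
time: 8.45
ee_pos: [0.5344, 0.0254, 0.0741]
tcp_rot: [-97.6, -9.1, 34.2]
wrist_force: [-2.8, -0.1, 2.2]
opening: 0.0001
```

```bash
python3 tgt.py 1 -49.5 .020 -.0195 .015 40.5;python3 - <<'E'
from h import *
from workcell import camera
c=camera("scene");cv2.imwrite("pics/scene7.png",c["img"][:,:,::-1])
b=cv2.imread("pics/scene7.png")[160:300,190:350];cv2.imwrite("pics/s7z.png",cv2.resize(b,None,fx=4,fy=4,interpolation=2))
E
```

```text
panel mm [-7.6 29.8 16. ] yaw 41.1 y-axis [-0.002  0.006 -1.   ] F(panel) [-2.2 -0.5  2.7] q [  3.8  -9.  -21.9  65.4  -2.   60. ] t 8.45
(array([-0.3,  0.6,  0.1]), array([0.    , 0.001 , 0.0004]), array([0.5345, 0.0257, 0.073 ]))
```

View pics/s7z.png

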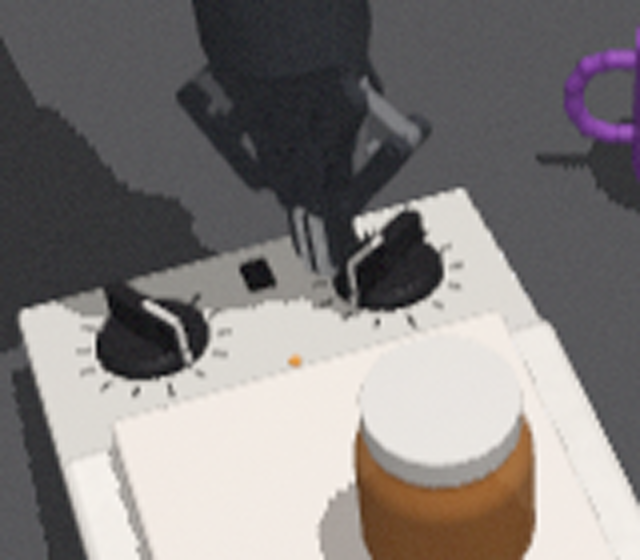

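Request:
{"method": "play_rows", "body": {
  "moves": [
    [[0, -8, 0], [0.003, 0, -0.0025], 0],
    [[0, -16, 0], [0.0063, 0, -0.0046], 0],
    [[0, -24, 0], [0.0098, 0, -0.0062], 0],
    [[0, -32, 0], [0.0136, 0, -0.0073], 0],
    [[0, -40, 0], [0.0174, 0, -0.0079], 0]
  ]
}}

```text
time: 9.0
ee_pos: [0.5529, 0.0283, 0.0777]
tcp_rot: [-101.7, -2.1, 73.7]
wrist_force: [-3.8, -1.5, 1.6]
opening: 0.0003
```

```bash
python3 tgt.py 1 -9.5 .020 -.0195 .015 80.5
```

```text
panel mm [10.7 35.1 15.8] yaw 81.0 y-axis [-0.002  0.005 -1.   ] F(panel) [-3.2 -2.   2.3] q [  4.   -6.5 -19.3  65.5  -2.1  20.3] t 9.0
(array([-0.2,  0.5,  0.3]), array([0.0003, 0.0008, 0.0002]), array([0.553 , 0.0287, 0.0769]))
```

Request:
{"method": "play_rows", "body": {
  "moves": [
    [[0, -8, 0], [0.003, 0, -0.0025], 0],
    [[0, -16, 0], [0.0063, 0, -0.0046], 0],
    [[0, -24, 0], [0.0098, 0, -0.0062], 0],
    [[0, -32, 0], [0.0136, 0, -0.0073], 0],
    [[0, -40, 0], [0.0174, 0, -0.0079], 0]
  ]
}}

```text
time: 9.5
ee_pos: [0.5654, 0.0426, 0.0799]
tcp_rot: [-100.4, 5.9, 113.0]
wrist_force: [-0.8, -3.4, 1.1]
opening: -0.0002
```

```bash
python3 tgt.py 1 30.5 .020 -.0195 .015 120.5
```

```text
panel mm [21.4 50.9 15.8] yaw 121.0 y-axis [-0.002  0.005 -1.   ] F(panel) [-0.1 -3.5  1.2] q [  5.5  -4.6 -17.3  65.7  -2.4 -18.2] t 9.5
(array([0.1, 0.5, 0.3]), array([0.0005, 0.0008, 0.    ]), array([0.5653, 0.0431, 0.0791]))
```

Request:
{"method": "play_rows", "body": {
  "moves": [
    [[0, -8, 0], [0.003, 0, -0.0025], 0],
    [[0, -16, 0], [0.0063, 0, -0.0046], 0],
    [[0, -24, 0], [0.0098, 0, -0.0062], 0],
    [[0, -32, 0], [0.0136, 0, -0.0073], 0],
    [[0, -40, 0], [0.0174, 0, -0.0079], 0]
  ]
}}

```text
time: 10.0
ee_pos: [0.5661, 0.0618, 0.0797]
tcp_rot: [-94.2, 11.2, 153.1]
wrist_force: [1.1, -2.6, 1.1]
opening: 0.0001
```

```bash
python3 tgt.py 1 70.5 .020 -.0195 .015 160.5;python3 - <<'E'
from h import *
from workcell import camera
c=camera("scene");cv2.imwrite("pics/scene8.png",c["img"][:,:,::-1])
b=cv2.imread("pics/scene8.png")[160:300,190:350];cv2.imwrite("pics/s8z.png",cv2.resize(b,None,fx=4,fy=4,interpolation=2))
E
```

```text
panel mm [19.5 70.1 15.9] yaw 161.0 y-axis [-0.001  0.005 -1.   ] F(panel) [ 1.6 -2.4  0.8] q [  7.7  -4.2 -17.   65.7  -2.8 -56.1] t 10.0
(array([0.2, 0.5, 0.1]), array([ 0.0005,  0.001 , -0.0001]), array([0.5658, 0.0622, 0.0786]))
```

View pics/s8z.png

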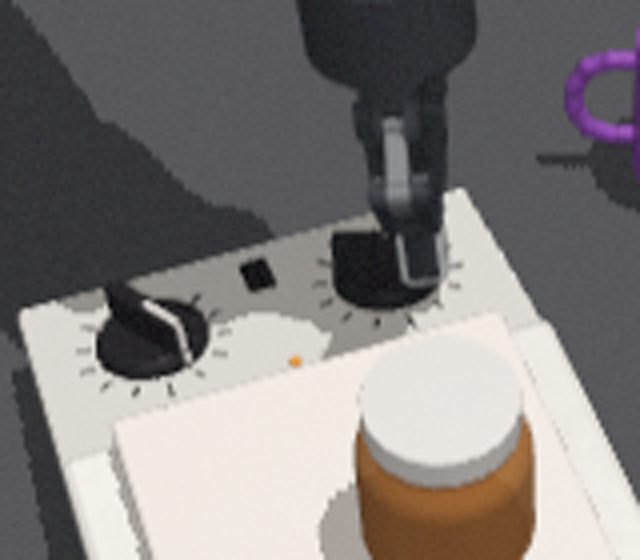

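Still tracking. Another 40°, then slow steps to the stop.

Request:
{"method": "play_rows", "body": {
  "moves": [
    [[0, -8, 0], [0.003, 0, -0.0025], 0],
    [[0, -16, 0], [0.0063, 0, -0.0046], 0],
    [[0, -24, 0], [0.0098, 0, -0.0062], 0],
    [[0, -32, 0], [0.0136, 0, -0.0073], 0],
    [[0, -40, 0], [0.0174, 0, -0.0079], 0]
  ]
}}

```text
time: 10.55
ee_pos: [0.5545, 0.077, 0.077]
tcp_rot: [-86.0, 11.3, -166.2]
wrist_force: [2.4, -1.1, 0.5]
opening: 0.0001
```

```bash
python3 tgt.py 1 110.5 .020 -.0195 .015 200.5
```

```text
panel mm [ 5.8 83.5 16.1] yaw -159.1 y-axis [-0.001  0.006 -1.   ] F(panel) [ 2.5 -0.8 -0.1] q [  9.5  -5.5 -18.4  65.5  -3.2 -94.2] t 10.55
(array([ 0.3,  0.4, -0.1]), array([ 0.0005,  0.0011, -0.0002]), array([0.5542, 0.077 , 0.0758]))
```

Request:
{"method": "play_rows", "body": {
  "moves": [
    [[0, -4, 0], [0.0014, 0, -0.0013], 0],
    [[0, -8, 0], [0.003, 0, -0.0025], 0],
    [[0, -12, 0], [0.0046, 0, -0.0036], 0],
    [[0, -16, 0], [0.0063, 0, -0.0046], 0],
    [[0, -20, 0], [0.008, 0, -0.0055], 0]
  ]
}}

```text
time: 11.05
ee_pos: [0.5456, 0.0806, 0.075]
tcp_rot: [-82.4, 9.3, -146.2]
wrist_force: [2.7, 0.7, 0.4]
opening: 0.0002
```

```bash
python3 tgt.py 1 130.5 .020 -.0195 .015 220.5
```

```text
panel mm [-3.6 86.  16.2] yaw -139.3 y-axis [-0.001  0.006 -1.   ] F(panel) [ 2.6  1.  -0.1] q [  10.1   -6.5  -19.6   65.4   -3.2 -113.5] t 11.05
(array([ 0.3,  0.2, -0.2]), array([ 0.0005,  0.0012, -0.0002]), array([0.5454, 0.0805, 0.0738]))
```

Request:
{"method": "play_rows", "body": {
  "moves": [
    [[0, -1, 0], [0.0004, 0, 0], 0],
    [[0, -2, 0], [0.0008, 0, 0], 0],
    [[0, -3, 0], [0.0012, 0, 0], 0],
    [[0, -4, 0], [0.0016, 0, 0], 0],
    [[0, -4, 0], [0.002, 0, 0], 0]
  ]
}}

```text
time: 11.55
ee_pos: [0.5433, 0.0795, 0.0738]
tcp_rot: [-81.8, 8.6, -142.1]
wrist_force: [-0.5, 4.2, 3.7]
opening: -0.0002
```

```bash
python3 tgt.py 1 135 .020 -.0195 .015 225
```

```text
panel mm [-6.1 84.6 15.4] yaw -135.2 y-axis [-0.003  0.006 -1.   ] F(panel) [-0.3  4.1  3.9] q [  10.    -6.8  -19.9   65.4   -3.2 -117.7] t 11.55
(array([ 0.4, -0.2, -0.1]), array([-0.0008,  0.0004, -0.0012]), array([0.5432, 0.0809, 0.0734]))
```

Request:
{"method": "play_rows", "body": {
  "moves": [
    [[0, 0, 0], [0.0004, 0, 0], 0],
    [[0, 0, 0], [0.0008, 0, 0], 0],
    [[0, 0, 0], [0.001, 0, 0], 0],
    [[0, 0, 0], [0.001, 0, 0], 0],
    [[0, 0, 0], [0.001, 0, 0], 0]
  ]
}}

```text
time: 12.05
ee_pos: [0.5424, 0.0787, 0.0734]
tcp_rot: [-81.8, 8.6, -142.1]
wrist_force: [-0.6, 4.0, 4.0]
opening: -0.0
```

```bash
python3 tgt.py 1 135 .020 -.0195 .015 225
```

```text
panel mm [-6.9 83.6 15.1] yaw -135.2 y-axis [-0.003  0.006 -1.   ] F(panel) [-0.2  3.9  4.2] q [   9.9   -6.9  -20.1   65.4   -3.2 -117.7] t 12.05
(array([ 0.3, -0.2, -0.1]), array([-0.002 ,  0.0002, -0.0012]), array([0.5432, 0.0809, 0.0734]))
```

Request:
{"method": "play_rows", "body": {
  "moves": [
    [[0, 0, 0], [-0.01, 0, 0], 0],
    [[0, 0, 0], [-0.01, -0.03, 0], 0],
    [[0, 0, 0], [-0.01, -0.07, 0], 0],
    [[0, 0, 0], [0.025, -0.07, -0.035], 0],
    [[0, 0, 0], [0.06, -0.07, -0.07], 0]
  ]
}}

```text
time: 12.55
ee_pos: [0.4401, 0.0991, 0.1238]
tcp_rot: [-81.7, 8.6, -142.1]
wrist_force: [-1.2, 0.6, 1.3]
opening: 0.0001
```

Request:
{"method": "play_rows", "body": {
  "moves": [
    [[0, 0, 0], [0.01, 0, 0.03], 0],
    [[0, 0, 0], [0.02, 0, 0.06], 0],
    [[0, 0, 0], [0.02, 0, 0.06], 0],
    [[0, 0, 0], [0.02, 0, 0.06], 0],
    [[0, 0, 0], [0.02, 0, 0.06], 0]
  ]
}}

```text
time: 13.05
ee_pos: [0.4597, 0.0397, 0.1281]
tcp_rot: [-81.8, 8.5, -142.1]
wrist_force: [0.5, -0.0, -0.5]
opening: -0.0002
```

```bash
python3 look.py 9
```

```text
heat (np.float64(133.57653886934108), np.float64(133.82565350596207), array([-0.00668342,  0.00696316]), 44) joint 0.025 0.02
stir (np.float64(26.522098126024936), np.float64(26.922966484733376), array([0.00843414, 0.00428314]), 49) joint 1.893 1.886
panel mm [-70.7  34.3  84.7] yaw -135.1 y-axis [-0.004  0.005 -1.   ] F(panel) [ 0.5 -0.   0.7] q [   6.5  -20.1  -24.7   73.9   -2.6 -121.1] t 13.1
```

View pics/top9z.png

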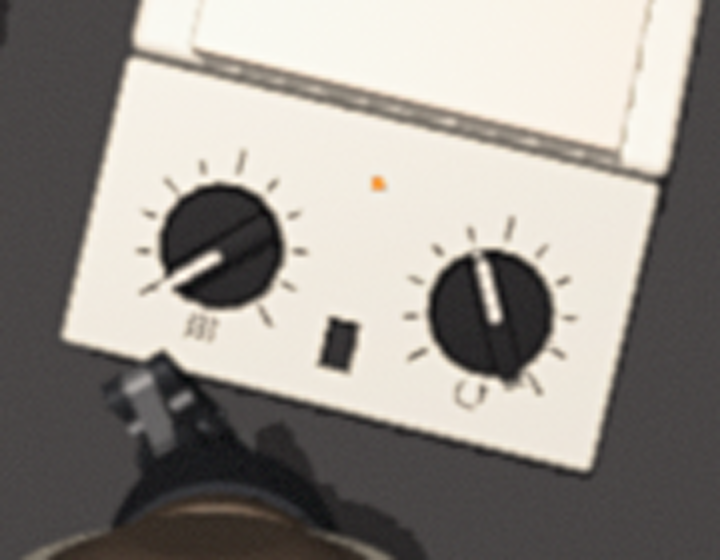

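Run:
```python
import cv2,numpy as np
a=cv2.imread("pics/top0.png").astype(int);b=cv2.imread("pics/top9.png").astype(int);d=abs(a-b).max(2)
for n,(u,v) in dict(jar=(374,200),mug=(234,240),vial=(492,348)).items(): print(n,(d[v-28:v+28,u-28:u+28]>40).sum())
from workcell import job_done,get_obs
print(get_obs()["qd"].round(2)); print(job_done())
```

```text
jar 0
mug 0
vial 0
[ 0.31 -0.14 -0.04 -0.05  0.15 -0.28]
the job is handed in; nothing more can be done
None
```

I set both dials by pushing their grip bars round with the shut fingertips, without gripping them, and handed the job in at about 13 s of the 56 s allowed.

- **Stirring dial:** it took two pushes. The first stopped short at about 1.79 rad. After a corrective push, the last picture reads 1.886–1.893 rad, against a target of 1.885.
- **Heating dial:** I turned it about 213° anticlockwise, back to its zero line. The last picture reads 0.02 rad, within the 0.12 limit. I felt no sharp rise in force at the stop: it stayed near 6 N, part of it upward. I took the picture as the proof that it reached zero.
- **Jar, mug and vial:** comparing the first and last top-view pictures showed no changed pixels around any of the three.
- **Arm at hand-in:** it was clear of everything, with the fingertips about 85 mm above the panel and in front of the machine.

No check failed at the end. The job reports no verdict, so these results rest on my own readings from the camera images.

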